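Load the iron core into the lab solenoid

TASK

Lift the long iron core out of its rest by the middle of its shaft, start it nose first into the solenoid's bore and, part way in, let go. Take it again further back, by the black sleeve on its tail, and push it gently on through the drag of the spring plunger until it has run right home against the hidden end stop, with the stop's sprung buffer pressed fully in, then let go of it there. Never ram it, for the coil former is thin plastic, and leave the thick spare core in its rest.

Things in the scene. Friction and masses are not known exactly. Their poses are not given: they have to be found in the camera images.
- coil: Solenoid fixed to the bench: copper winding between black 70 mm square cheeks (tops at 110 mm) on an ivory base 250 x 120 x 34 mm. Origin on the bench below the middle of the 160 mm long bore; x is the level way into the bore, mouth to rear; z up. Bore axis 75 mm above the bench. The base's front edge stands 10 mm out from the mouth. Keep any push under 25 N.
- bore_mouth (a point): Centre of the bore's mouth, in the face of the white bush on the front cheek; axes as coil. The bore is 18 mm wide, with a lead-in chamfer 24 mm wide at the face and 3 mm deep. Half way in, the core stays put when let go, but its tail sags by 3 to 5 mm in the loose bore; pushed on at that slant it jams, so its tail must be lifted until the core is level again.
- spring_plunger (a point): Ball nose of the spring plunger in the roof of the bore, 88 mm in from the mouth (its screw shows on top of the middle cheek); axes as coil. It presses the core down on the bore's floor: while the nose goes from 90 to 100 mm in, resistance rises to some 6 to 13 N, then stays at 4 to 9 N. That is not yet home.
- core_mid (a point): Middle of the iron core's axis (centre of mass within 6 mm): dark round steel rod, 16 mm thick, 200 mm long, 0.24 to 0.36 kg, lying level in two wooden V supports, axis 45 mm above the bench. x runs along it, tail to nose. The supports (10 mm wide) stand 46 mm either side of its middle; between them the shaft is free, the rest's plate 37 mm below its axis.
- core_nose (a point): Centre of the core's nose face, 100 mm ahead of core_mid; axes as core_mid. The last 12 mm of the shaft taper from 16 mm to 10 mm at this face.
- core_sleeve (a point): Centre of the black ribbed sleeve on the core's tail, 20 mm thick and 40 mm long, 80 mm behind core_mid; axes as core_mid.
- core: The iron core; same point and axes as core_mid.
- spare_mid (a point): Centre of the spare core: a plain bright aluminium rod, 24 mm thick, 130 mm long, no sleeve, in the other pair of V supports of the same rest, 95 mm beside the iron core, on either side. Leave it there.
- stop_bracket (a point): Aluminium bracket, 208 mm behind the mouth on the bore axis, where the adjustable end stop is screwed in. Its sprung buffer meets the nose anywhere 104 to 134 mm in: the setting is unknown, only felt. The buffer gives 6 mm, 1 N at first, 3.4 N fully in, on top of the drag; then it is solid: creep up at 10 to 15 mm/s, stop when the push passes about 15 N. Drag holds the core there.
Not all that is in view belongs to the job. Leave any purple or yellow look-alike of the core alone.

How it is judged (in metres and radians):
On the way, in this order (a step that is already met when the one before it is completed fails the run):
1. the core's nose is 20 mm or more inside the bore while the core is held by the middle of its shaft (x of core_nose in the frame of bore_mouth between 0.02 and 0.1 m and y of core_nose in the frame of bore_mouth between -0.004 and 0.004 m and z of core_nose in the frame of bore_mouth between -0.004 and 0.004 m and angle between the x axis of core and the x axis of coil, either way round below 0.08 rad and contact force between the fingers and core above 1 N and x of the grasp point in the frame of core_mid above -0.04 m), for 0.1 s.
2. the core stands part way in (20 to 100 mm), let go (x of core_nose in the frame of bore_mouth between 0.02 and 0.1 m and y of core_nose in the frame of bore_mouth between -0.004 and 0.004 m and z of core_nose in the frame of bore_mouth between -0.004 and 0.004 m and angle between the x axis of core and the x axis of coil, either way round below 0.08 rad and contact force between the fingers and core below 0.1 N), for 0.2 s.
3. the core, still short of home, is taken again by its tail sleeve (x of core_nose in the frame of bore_mouth between 0.02 and 0.108 m and y of core_nose in the frame of bore_mouth between -0.004 and 0.004 m and z of core_nose in the frame of bore_mouth between -0.004 and 0.004 m and contact force between the fingers and core above 1 N and x of the grasp point in the frame of core_mid below -0.05 m), for 0.1 s.
At the end, for the whole second after the job is handed in: The core lies in the bore, in line with it within 0.08 rad and 4 mm, its nose more than 105 mm in and bearing on the stop's compressed buffer with more than 2.8 N (at least 4.5 of its 6 mm pressed in); core at rest and let go (contact force between core and buffer_c0 above 2.8 N and x of core_nose in the frame of bore_mouth above 0.105 m and y of core_nose in the frame of bore_mouth between -0.004 and 0.004 m and z of core_nose in the frame of bore_mouth between -0.004 and 0.004 m and angle between the x axis of core and the x axis of coil, either way round below 0.08 rad and linear speed of core below 0.01 m/s and contact force between the fingers and core below 0.1 N); the robot touches nothing.
It fails at once if the end stop is struck or pressed by the core with more than 25 N (contact force between core and buffer_c0 above 25 N).
It fails at once if the core is wedged against the solenoid, all contacts together, with more than 60 N (contact force between core and coil above 60 N).
It fails at once if the spare core is shifted by more than 15 mm (distance of spare_mid from where it was at the start of the episode above 0.015 m).
It also fails if it takes over 69 s, if anything falls off the work surface, if the arm or the gripper's body presses on something with over 40 N, if the wrist force passes 120 N, or if a joint passes its speed limit or range.

ROBOT

A 6-joint arm with a two-finger parallel gripper is mounted at the origin on the work surface. World frame = base frame: x ahead of the robot, y to its left, z up, the work surface at z = 0. Lengths are in m, angles in degrees, forces in N, time in s.
With the tool pointing down it reaches from about 0.35 to 0.875 m from the base axis. Payload 4.2 kg.
Tool frame: the origin (TCP) lies at the very end of the fingers, on their centre line; the grasp point (between the pads) lies behind it (r.grip_point_offset is the z of the grasp point in the tool frame, in m); z points along the fingers, y is the direction in which the jaws open and shut (so a half turn about z gives the same grasp; the last joint's range is limited). The gripper opens to 87 mm and grips with 3 to 60 N. Pads are 19 mm wide; open, the fingers measure 117 mm over their backs; the gripper's body (75 mm by 190 mm) begins 51 mm behind the grasp point.
Start: joints at [-50.558, 22.042, 0.453, 0, -68.411, -14.817], TCP at [0.26, -0.568, 0.223] pointing down, gripper open.
Joint ranges: [-179.83, 179.83], [-69.29, 118.12], [-61.27, 80.66], [-181.25, 117.63], [-171.15, -9.14], [-177.46, 177.46]. Speed limits (degrees/s): [159.86, 159.86, 180, 180, 180, 180].

INTERFACE

Orientations are given as a 3x3 rotation matrix whose columns are the frame's x, y, z axes.
In Python, from station import r, capture, workorder gives the robot as it stands. The module is installed in compiled form; this text tells all that it offers.
- The arm moves only by the shell command python3 -m crank 'ROWS'. ROWS is JSON, a list of rows, each an object with "delta_rot": the turn, a rotation vector about the tool's x, y, z in rad, a list of three; "linear": the shift along the tool's x, y, z in m, a list of three; "gripper": the opening in per cent of the stroke, from 0 (shut) to 100 (fully open). A call has 1 to 10 rows; each row shifts and turns the commanded pose from where the row before left it, along the tool's axes as they then stand; what a row does not reach is not made up. A row lasts 1/8 s, in which the tool goes at most 62.5 mm and 10.7 degrees, less where a joint would pass 70% of its speed; a pose out of reach is approached as far as the arm can. A call is refused whole if a number of a shift passes 0.0625 or a number of a turn 0.188, either way. A call with a gripper value outside its range is refused whole. The fingers move at their own pace and stop on an object; the grip force is fixed at half the most. Time passes only in rows, so rows that do not move let the fingers close. It gives the time, the measured TCP pose, the force and the opening at its end, in the units of the state.
- r.sense(): the state, without advancing time (a new reading comes with each control period).
- capture(name): name is "scene" or "side" or "wrist"; returns a dict with "img" (480x640x3 uint8, blue, green, red), "fx", "fy", "cx", "cy" (pixels), "world_from_camera" (4x4, takes a point from camera to world coordinates). Camera axes: x right, y down, z forward; pixel columns grow to the right and rows downward; lengths in m; the calibration is good to about 2 mm. A picture is of the moment at which its call begins. There is no depth.
- workorder.finish_job(): hands the job in, once; it reports no verdict.
The state is a dict: "time_s": time; "joints": joint angles; "joint_velocities": joint speeds; "effort": joint torques, N m; "tcp_pos": TCP position; "ee_rot": TCP orientation; "wrist_force": force on the tool from outside, world axes, zero at the start; "moment": the same for the moment, N m; "gripper_width": opening from 0.0 (shut) to 1.0 (fully open).
Only numpy, scipy, OpenCV 4.12 (cv2) and the standard library are available. Lean on these libraries where they do the work, as an engineer would, in place of code of your own. Each camera call takes 0.05 s, during which the arm holds its last target.

## Working session

There is one attempt and no reset: what is moved stays moved. The work goes in short steps, Python scripts to look and compute and a shell command to move; the robot and the scene stay as the last step left them, time stands still between calls to the robot, and variables do not carry over. Pictures are saved under pics/ and viewed, and the job is handed in when it is done.

```bash
mkdir -p pics
python3 - <<'E'
from station import r,capture
import cv2,json,numpy as np,pickle
for n in ("scene","side","wrist"):
    c=capture(n); cv2.imwrite(f"pics/{n}0.png",c["img"]); pickle.dump(c,open(f"pics/{n}0.pkl","wb"))
    print(n,c["fx"],c["fy"],c["cx"],c["cy"],np.round(c["world_from_camera"],3).tolist())
s=r.sense(); print({k:np.round(v,3).tolist() for k,v in s.items()}, r.grip_point_offset)
E
```

```text
scene 515.444007476588 515.444007476588 325.9877582005278 238.7935888194133 [[-0.424, 0.668, -0.611, 1.077], [0.906, 0.325, -0.272, 0.217], [0.017, -0.669, -0.743, 0.908], [0.0, 0.0, 0.0, 1.0]]
side 561.3658131566722 561.3658131566722 313.41839806236106 239.60772238777633 [[-0.971, -0.128, 0.203, 0.142], [-0.239, 0.589, -0.772, 0.938], [-0.021, -0.798, -0.602, 0.844], [0.0, 0.0, 0.0, 1.0]]
wrist 386.4646535820235 386.4646535820235 323.58420269821545 236.05102353271747 [[-0.417, 0.875, 0.245, 0.192], [0.909, 0.401, 0.114, -0.598], [0.002, 0.271, -0.963, 0.383], [0.0, 0.0, 0.0, 1.0]]
{'time_s': 0.15, 'joints': [-50.561, 22.081, 0.399, -0.019, -68.41, -14.816], 'joint_velocities': [-0.03, -0.215, 0.222, 0.129, 0.1, -0.024], 'effort': [-0.0, -39.105, 18.759, 4.222, 0.012, -0.0], 'tcp_pos': [0.26, -0.568, 0.222], 'ee_rot': [[-0.909, -0.417, -0.001], [-0.417, 0.909, 0.001], [0.0, 0.002, -1.0]], 'wrist_force': [-1.226, -0.094, 0.549], 'moment': [-0.025, -0.02, 0.012], 'gripper_width': 1.002} -0.0187
```

View pics/scene0.png

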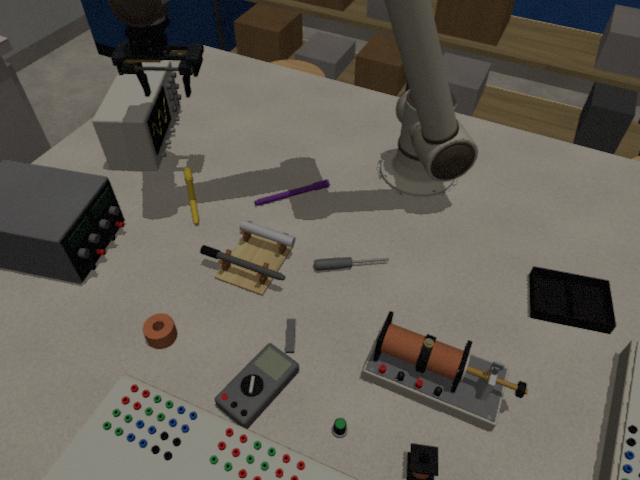

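View pics/side0.png

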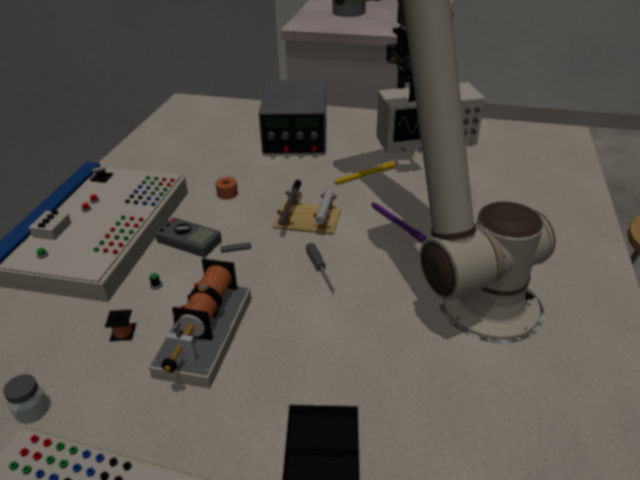

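View pics/wrist0.png

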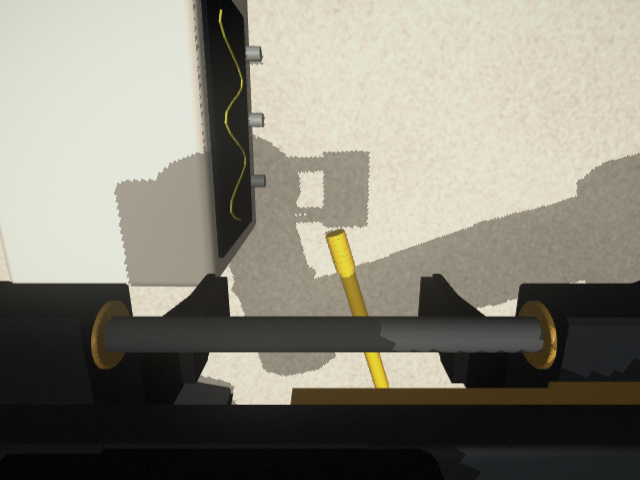

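Candidates for the core, in scene pixels:
- dark rod with a black sleeve in the rest (245,265)
- bright thick spare (266,236)
- purple rod (292,192)
- yellow rod (192,195)
- screwdriver (350,263)
- grey bar (290,335)

I choose the dark rod, with its sleeve at (208,252) and its nose at (283,276). The mouth faces left at about (383,335). Next I'll check close crops.

Run:
```python
import cv2,pickle
a=pickle.load(open("pics/scene0.pkl","rb"))["img"]
b=pickle.load(open("pics/side0.pkl","rb"))["img"]
f=lambda im,x,y,w,h,k:cv2.resize(im[y:y+h,x:x+w],None,fx=k,fy=k,interpolation=cv2.INTER_CUBIC)
cv2.imwrite("pics/c1.png",f(a,195,215,110,85,7))
cv2.imwrite("pics/c2.png",f(a,350,300,185,130,4.3))
cv2.imwrite("pics/c3.png",f(b,140,250,120,140,4.2))
cv2.imwrite("pics/c4.png",f(b,265,170,85,70,8))
```

```text
(no output)
```

View pics/c1.png

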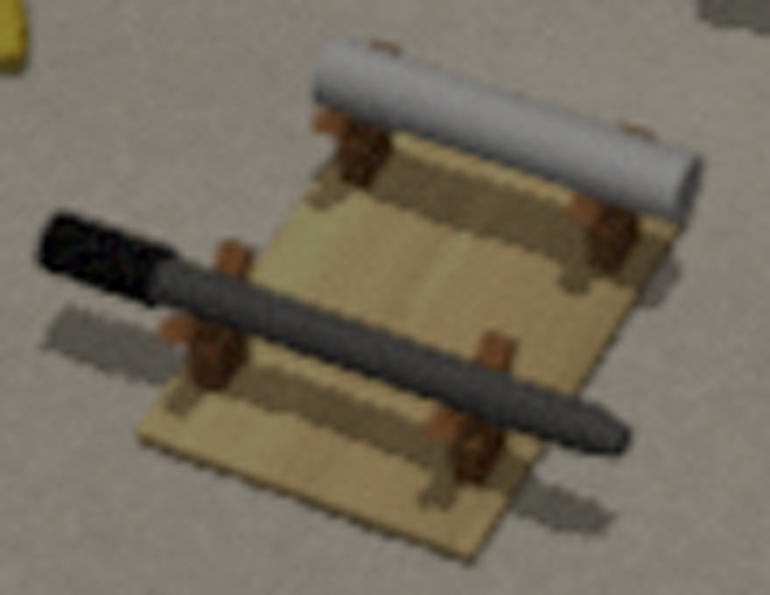

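View pics/c2.png

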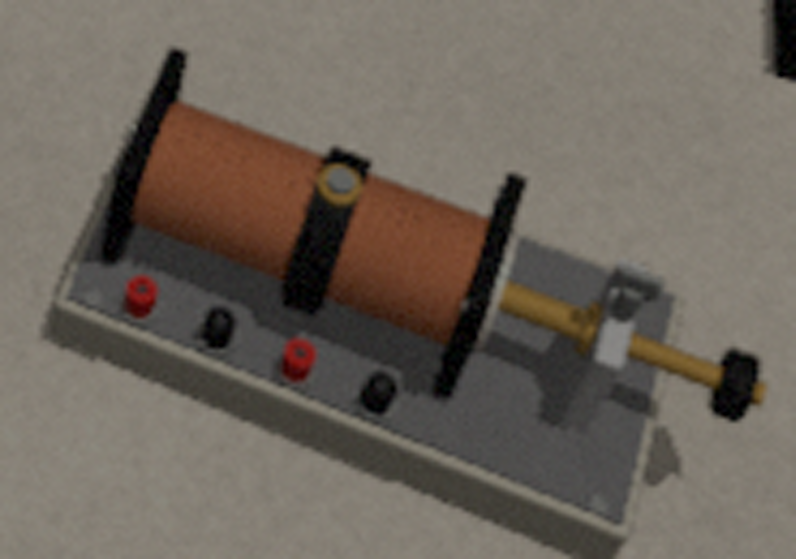

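View pics/c3.png

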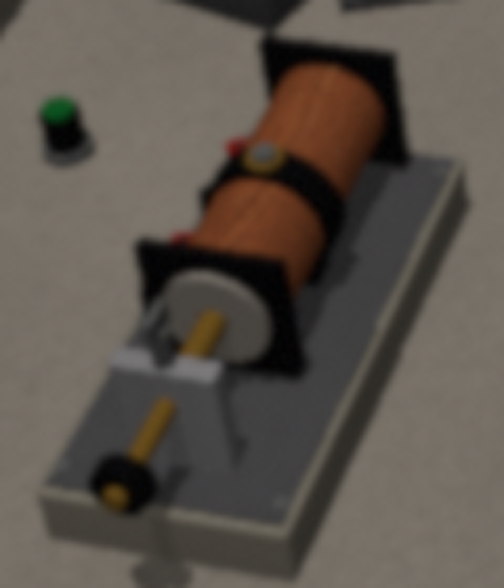

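View pics/c4.png

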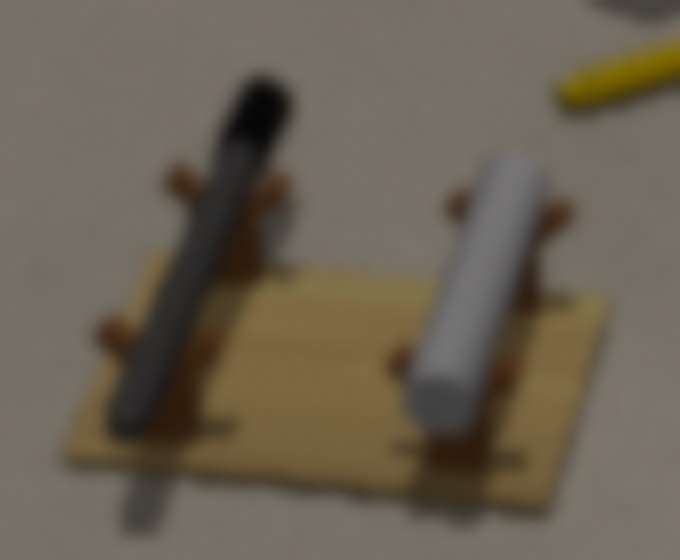

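The crops confirm it: dark rod with black sleeve at the left end and tapered nose at the right. The spare is the bright one, on the robot's side. The coil mouth faces left in the scene view. Now the positions.

```bash
cat > h.py <<'E'
import numpy as np,pickle,cv2
def ray(c,u,v):
    T=c["world_from_camera"];d=np.array([(u-c["cx"])/c["fx"],(v-c["cy"])/c["fy"],1.]);return T[:3,3],T[:3,:3]@d
def onz(c,u,v,z):
    o,d=ray(c,u,v);return o+d*(z-o[2])/d[2]
def tri(c1,p1,c2,p2):
    o1,d1=ray(c1,*p1);o2,d2=ray(c2,*p2);t=np.linalg.lstsq(np.c_[d1,-d2],o2-o1,rcond=None)[0]
    a=o1+d1*t[0];b=o2+d2*t[1];return (a+b)/2,np.linalg.norm(a-b)
def proj(c,P):
    T=c["world_from_camera"];q=T[:3,:3].T@(np.asarray(P)-T[:3,3]);return q[0]/q[2]*c["fx"]+c["cx"],q[1]/q[2]*c["fy"]+c["cy"]
def load(n):return pickle.load(open(f"pics/{n}.pkl","rb"))
E
python3 - <<'E'
from h import *
np.set_printoptions(precision=4,suppress=True)
s=load("scene0");d=load("side0")
C=lambda x,y,x0,y0,k:(x0+x/k-.5+.5/k,y0+y/k-.5+.5/k)
c1=lambda x,y:C(x,y,195,215,7)
c2=lambda x,y:C(x,y,350,300,4.3)
c3=lambda x,y:C(x,y,140,250,4.2)
c4=lambda x,y:C(x,y,265,170,8)
t=onz(s,*c1(50,242),.045);n=onz(s,*c1(619,440),.045);print("core scene",t,n,np.linalg.norm(n-t),np.degrees(np.arctan2(*(n-t)[1::-1])),(t+n)/2)
t=onz(d,*c4(266,88),.045);n=onz(d,*c4(125,425),.045);print("core side",t,n,np.linalg.norm(n-t),np.degrees(np.arctan2(*(n-t)[1::-1])),(t+n)/2)
print("shaft mid side",onz(d,*c4(190,265),.045))
# sleeve boundary at -0.06
print("sleeve edge scene",onz(s,*c1(165,282),.045), "side",onz(d,*c4(243,145),.045))
a=onz(s,*c2(62,300),.034);b=onz(s,*c2(628,522),.034);e=onz(s,*c2(674,297),.034)
print("base scene",a,b,e,np.linalg.norm(b-a),np.linalg.norm(e-b),np.degrees(np.arctan2(*(b-a)[1::-1])))
A=onz(d,*c3(42,495),.034);B=onz(d,*c3(285,527),.034);E_=onz(d,*c3(465,162),.034)
print("base side",A,B,E_,np.linalg.norm(A-B),np.linalg.norm(E_-B),np.degrees(np.arctan2(*(B-E_)[1::-1])))
print("screw",tri(s,c2(341,180),d,c3(266,155)))
E
```

```text
core scene [ 0.5152 -0.3318  0.045 ] [ 0.5066 -0.1338  0.045 ] 0.1981207762577837 92.49581698484101 [ 0.5109 -0.2328  0.045 ]
core side [ 0.517  -0.3396  0.045 ] [ 0.5074 -0.1368  0.045 ] 0.20293408601678037 92.70629464034157 [ 0.5122 -0.2382  0.045 ]
shaft mid side [ 0.5123 -0.2275  0.045 ]
sleeve edge scene [ 0.5134 -0.2903  0.045 ] side [ 0.5149 -0.3021  0.045 ]
base scene [0.6238 0.0993 0.034 ] [0.616  0.3435 0.034 ] [0.5073 0.3393 0.034 ] 0.24431277369699012 0.10875975345044792 91.83098377950279
base side [0.6175 0.3459 0.034 ] [0.5054 0.3385 0.034 ] [0.5059 0.0968 0.034 ] 0.11234582338433603 0.2417444805687038 90.11628474270925
screw (array([0.564 , 0.1928, 0.1114]), np.float64(0.0003370704764648167))
```

```bash
python3 -m crank '[{"linear":[-0.0525,0.0283,0],"delta_rot":[0,0,0],"gripper":100},{"linear":[-0.0525,0.0283,0],"delta_rot":[0,0,0],"gripper":100},{"linear":[-0.0525,0.0283,0],"delta_rot":[0,0,0],"gripper":100},{"linear":[-0.0525,0.0283,0],"delta_rot":[0,0,0],"gripper":100},{"linear":[-0.0525,0.0283,0],"delta_rot":[0,0,0],"gripper":100},{"linear":[-0.0525,0.0283,0],"delta_rot":[0,0,0],"gripper":100},{"linear":[-0.0525,0.0283,0],"delta_rot":[0,0,0],"gripper":100}]'
python3 -m crank '[{"linear":[0,0,0],"delta_rot":[0,0,-0.17],"gripper":100},{"linear":[0,0,0],"delta_rot":[0,0,-0.17],"gripper":100},{"linear":[0,0,0],"delta_rot":[0,0,-0.17],"gripper":100},{"linear":[0,0,0],"delta_rot":[0,0,-0.17],"gripper":100},{"linear":[0,0,0],"delta_rot":[0,0,-0.17],"gripper":100},{"linear":[0,0,0],"delta_rot":[0,0,-0.17],"gripper":100},{"linear":[0,0,0],"delta_rot":[0,0,-0.167],"gripper":100},{"linear":[0,0,0],"delta_rot":[0,0,0],"gripper":100},{"linear":[0,0,0],"delta_rot":[0,0,0],"gripper":100}]'
python3 - <<'E'
from h import *
from station import capture,r
c=capture("wrist");pickle.dump(c,open("pics/w1.pkl","wb"));cv2.imwrite("pics/w1.png",c["img"])
s=r.sense();print(s["tcp_pos"],np.round(s["ee_rot"],4),np.round(s["joints"],1),s["time_s"])
E
```

```text
time_s: 1.02
tcp_pos: [0.5128, -0.2331, 0.2225]
ee_rot: [[-0.909, -0.417, -0.0], [-0.417, 0.909, 0.0], [0.0, 0.0, -1.0]]
wrist_force: [0.4, -1.4, -0.8]
gripper_width: 0.997
time_s: 2.15
tcp_pos: [0.5119, -0.2349, 0.2224]
ee_rot: [[0.044, -0.999, -0.0], [-0.999, -0.044, 0.0], [-0.0, 0.0, -1.0]]
wrist_force: [-0.3, 1.0, -0.2]
gripper_width: 0.999
[ 0.51187499 -0.23488655  0.22241222] [[ 4.41e-02 -9.99e-01 -3.00e-04]
 [-9.99e-01 -4.41e-02  1.00e-04]
 [-1.00e-04  3.00e-04 -1.00e+00]] [ -8.2  16.1  -8.4  -0.  -65.6  10.7] 2.2
```

View pics/w1.png

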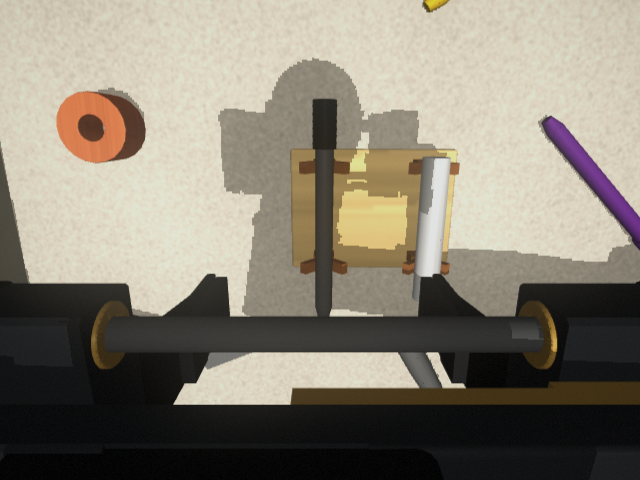

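The picture shows the core's tail at (324,99), the sleeve edge at (324,149) and the nose at about (323,316). The supports are at rows 167 and 266, and the spare is on the right, at about (432,215).

Run:
```python
from h import *
np.set_printoptions(precision=4,suppress=True)
c=load("w1");g=c["img"].astype(int).sum(2)
for v in (105,125,145,165,185,200,215,235,255,290,305):
    row=g[v,300:352]; i=np.where(row<230)[0]+300
    print(v,i.min(),i.max(),len(i),onz(c,(i.min()+i.max())/2,v,.045)) if len(i) else None
print(g[90:110,324],g[144:154,324],g[308:320,323])
for v in (98.5,148.5,317): print(onz(c,324,v,.045))
```

```text
105 313 336 24 [ 0.5136 -0.3256  0.045 ]
125 313 336 24 [ 0.5129 -0.3097  0.045 ]
145 313 335 23 [ 0.5126 -0.2932  0.045 ]
165 300 348 49 [ 0.5119 -0.2764  0.045 ]
185 315 332 18 [ 0.5116 -0.2591  0.045 ]
200 315 332 18 [ 0.511  -0.2458  0.045 ]
215 315 332 18 [ 0.5104 -0.2322  0.045 ]
235 315 332 18 [ 0.5096 -0.2136  0.045 ]
255 314 333 20 [ 0.5087 -0.1944  0.045 ]
290 315 331 17 [ 0.5077 -0.1595  0.045 ]
305 315 331 17 [ 0.507 -0.144  0.045]
[404 405 408 415 412 402 393 389 306 158 135 130 135 132 137 131 129 131
 124 130] [112 113 117 118 118 142 185 200 201 203] [173 177 173 175 167 172 175 161 139 116 127 135]
[ 0.5143 -0.3307  0.045 ]
[ 0.5125 -0.2903  0.045 ]
[ 0.5055 -0.1313  0.045 ]
```

```bash
python3 -m crank '[{"linear":[-0.004,0.0015,0.049],"delta_rot":[0,0,0],"gripper":100},{"linear":[0,0,0.049],"delta_rot":[0,0,0],"gripper":100},{"linear":[0,0,0.049],"delta_rot":[0,0,0],"gripper":100},{"linear":[0,0,0.035],"delta_rot":[0,0,0],"gripper":100},{"linear":[0,0,0.014],"delta_rot":[0,0,0],"gripper":100},{"linear":[0,0,0],"delta_rot":[0,0,0],"gripper":100},{"linear":[0,0,0],"delta_rot":[0,0,0],"gripper":100}]'
python3 -m crank '[{"linear":[0,0,0],"delta_rot":[0,0,0],"gripper":0},{"linear":[0,0,0],"delta_rot":[0,0,0],"gripper":0},{"linear":[0,0,0],"delta_rot":[0,0,0],"gripper":0},{"linear":[0,0,0],"delta_rot":[0,0,0],"gripper":0},{"linear":[0,0,0],"delta_rot":[0,0,0],"gripper":0},{"linear":[0,0,0],"delta_rot":[0,0,0],"gripper":0},{"linear":[0,0,0],"delta_rot":[0,0,0],"gripper":0},{"linear":[0,0,0],"delta_rot":[0,0,0],"gripper":0}]'
```

```text
time_s: 3.08
tcp_pos: [0.5117, -0.2313, 0.0281]
ee_rot: [[0.046, -0.999, 0.003], [-0.999, -0.046, -0.001], [0.001, -0.003, -1.0]]
wrist_force: [-0.0, 0.0, 0.4]
gripper_width: 0.999
time_s: 4.08
tcp_pos: [0.5116, -0.2311, 0.0268]
ee_rot: [[0.046, -0.999, 0.003], [-0.999, -0.046, -0.0], [0.001, -0.003, -1.0]]
wrist_force: [0.9, -0.1, -0.7]
gripper_width: 0.176
```

```bash
python3 -m crank '[{"linear":[0,0,-0.01],"delta_rot":[0,0,0],"gripper":0},{"linear":[0,0,-0.02],"delta_rot":[0,0,0],"gripper":0},{"linear":[0,0,-0.025],"delta_rot":[0,0,0],"gripper":0},{"linear":[0,0,-0.02],"delta_rot":[0,0,0],"gripper":0},{"linear":[-0.03,-0.01,0],"delta_rot":[0,0,0],"gripper":0},{"linear":[-0.04,-0.01,0],"delta_rot":[0,0,0],"gripper":0},{"linear":[-0.04,-0.01,0],"delta_rot":[0,0,0],"gripper":0},{"linear":[-0.04,-0.015,0],"delta_rot":[0,0,0],"gripper":0},{"linear":[-0.03,0,0],"delta_rot":[0,0,0],"gripper":0},{"linear":[0,0,0],"delta_rot":[0,0,0],"gripper":0}]'
python3 - <<'E'
from h import *
from station import capture,r
for n in("scene","side"):
    c=capture(n);pickle.dump(c,open(f"pics/{n}1.pkl","wb"));im=c["img"]
    x,y,w,h,k=(270,250,270,180,2.9) if n=="scene" else (140,180,150,210,2.8)
    cv2.imwrite(f"pics/{n}1.png",cv2.resize(im[y:y+h,x:x+w],None,fx=k,fy=k,interpolation=cv2.INTER_CUBIC))
s=r.sense();print(s["tcp_pos"],np.round(s["ee_rot"],4),s["wrist_force"],s["moment"],s["gripper_width"])
E
```

```text
time_s: 5.32
tcp_pos: [0.5462, -0.0474, 0.1014]
ee_rot: [[0.049, -0.999, -0.002], [-0.999, -0.049, 0.0], [-0.0, 0.002, -1.0]]
wrist_force: [-0.2, -0.6, -3.5]
gripper_width: 0.174
[ 0.54623679 -0.04914933  0.10141929] [[ 4.640e-02 -9.989e-01 -1.400e-03]
 [-9.989e-01 -4.640e-02 -1.000e-04]
 [ 1.000e-04  1.400e-03 -1.000e+00]] [-0.83920006  0.3015212  -3.41935278] [0.03960335 0.08814332 0.0174891 ] 0.17095184648605619
```

View pics/scene1.png

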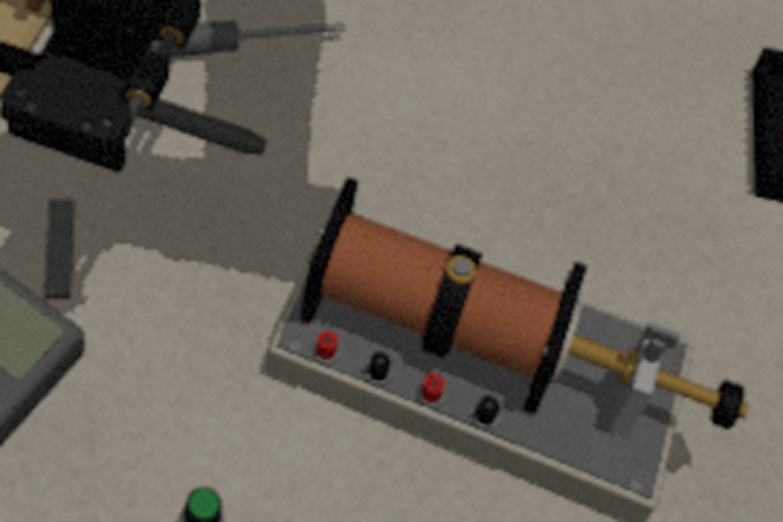

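View pics/side1.png

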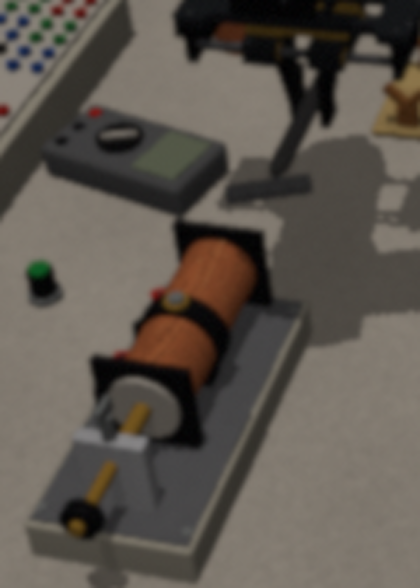

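Run:
```python
from h import *
np.set_printoptions(precision=4,suppress=True)
s=load("scene1");d=load("side1")
def C(x0,y0,k): return lambda x,y:(x0+(x+.5)/k-.5,y0+(y+.5)/k-.5)
S=C(270,250,2.9);D=C(140,180,2.8)
for nm,a,b in(("frontR",(351,181),(266,237)),("rearR",(580,267),(190,373)),("screw",(461,266),(176,298)),("nose",(262,145),(278,168))):
    print(nm,*tri(s,S(*a),d,D(*b)))
for a in((180,226),(268,238),(95,360),(190,375)): print("side z.11",onz(d,*D(*a),.11))
for a in((577,345),(700,391),(740,407),(350,181),(580,267)): print("scene z.075",onz(s,*S(*a),.075),"z.11",onz(s,*S(*a),.11))
for a in((143,408),(112,467),(76,525)): print("side z.075",onz(d,*D(*a),.075))
```

```text
frontR [0.5301 0.1087 0.1052] 0.001909070296276806
rearR [0.5294 0.2575 0.1076] 0.0031179968650914256
screw [0.5647 0.1925 0.1122] 3.45903782338163e-05
nose [0.5406 0.0497 0.1233] 0.003364978345393593
side z.11 [0.5946 0.1146 0.11  ]
side z.11 [0.5255 0.1137 0.11  ]
side z.11 [0.595  0.2606 0.11  ]
side z.11 [0.5267 0.2599 0.11  ]
scene z.075 [0.5631 0.2726 0.075 ] z.11 [0.5848 0.2702 0.11  ]
scene z.075 [0.5609 0.3474 0.075 ] z.11 [0.5827 0.3419 0.11  ]
scene z.075 [0.5609 0.3712 0.075 ] z.11 [0.5826 0.3647 0.11  ]
scene z.075 [0.5106 0.1048 0.075 ] z.11 [0.5345 0.1095 0.11  ]
scene z.075 [0.5084 0.2603 0.075 ] z.11 [0.5323 0.2585 0.11  ]
side z.075 [0.5642 0.2644 0.075 ]
side z.075 [0.5623 0.3185 0.075 ]
side z.075 [0.564  0.3684 0.075 ]
```

```bash
python3 -m crank '[{"linear":[0,0,0],"delta_rot":[0,0,0.031],"gripper":0},{"linear":[-0.0015,-0.011,0.015],"delta_rot":[0,0,0],"gripper":0},{"linear":[0,-0.011,0.015],"delta_rot":[0,0,0],"gripper":0},{"linear":[-0.01,0,0.015],"delta_rot":[0,0,0],"gripper":0},{"linear":[-0.015,0,0],"delta_rot":[0,0,0],"gripper":0},{"linear":[-0.008,0,0],"delta_rot":[0,0,0],"gripper":0},{"linear":[0,0,0],"delta_rot":[0,0,0],"gripper":0},{"linear":[0,0,0],"delta_rot":[0,0,0],"gripper":0}]'
python3 - <<'E'
from h import *
from station import capture,r
for n in("scene","side"):
    c=capture(n);pickle.dump(c,open(f"pics/{n}2.pkl","wb"));im=c["img"]
    x,y,w,h,k=(310,260,180,130,4.4) if n=="scene" else (180,190,110,140,4.2)
    cv2.imwrite(f"pics/{n}2.png",cv2.resize(im[y:y+h,x:x+w],None,fx=k,fy=k,interpolation=cv2.INTER_CUBIC))
s=r.sense();print(s["tcp_pos"],np.round(s["ee_rot"],4),s["wrist_force"],s["moment"],s["gripper_width"])
E
```

```text
time_s: 6.42
tcp_pos: [0.5686, -0.0141, 0.0572]
ee_rot: [[0.015, -1.0, 0.001], [-1.0, -0.015, 0.0], [-0.0, -0.001, -1.0]]
wrist_force: [0.9, -0.5, -2.6]
gripper_width: 0.172
[ 0.56853607 -0.01442586  0.05701003] [[ 1.480e-02 -9.999e-01  8.000e-04]
 [-9.999e-01 -1.480e-02  2.000e-04]
 [-1.000e-04 -8.000e-04 -1.000e+00]] [ 0.21899643 -0.71285655 -3.59183679] [0.00984519 0.10952386 0.00161544] 0.17302026312647706
```

View pics/scene2.png

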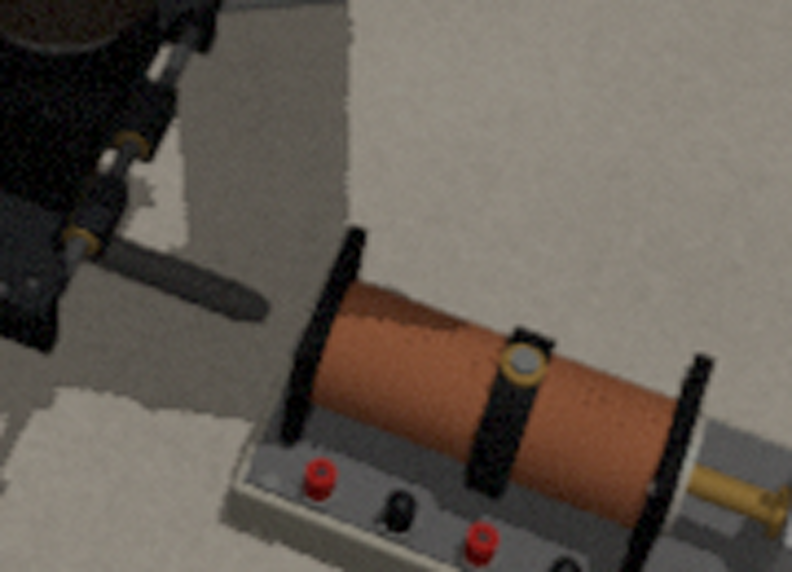

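View pics/side2.png

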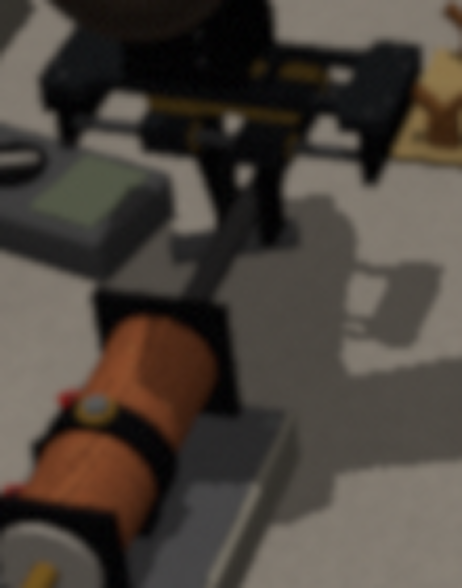

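The rod's line extends onto the brass stop screw in both views: scene nose (262,307) to screw (730,491), side nose (195,295) to screw (38,580). It is aligned, so I'll creep in.

```bash
python3 -m crank '[{"linear":[-0.004,0,0],"delta_rot":[0,0,0],"gripper":0},{"linear":[-0.004,0,0],"delta_rot":[0,0,0],"gripper":0},{"linear":[-0.004,0,0],"delta_rot":[0,0,0],"gripper":0},{"linear":[-0.003,0,0],"delta_rot":[0,0,0],"gripper":0},{"linear":[-0.003,0,0],"delta_rot":[0,0,0],"gripper":0},{"linear":[-0.003,0,0],"delta_rot":[0,0,0],"gripper":0}]'
python3 -m crank '[{"linear":[-0.003,0,0],"delta_rot":[0,0,0],"gripper":0},{"linear":[-0.003,0,0],"delta_rot":[0,0,0],"gripper":0}]'
```

```text
time_s: 7.28
tcp_pos: [0.5681, 0.007, 0.0565]
ee_rot: [[0.015, -1.0, 0.0], [-1.0, -0.015, 0.0], [-0.0, -0.0, -1.0]]
wrist_force: [-0.2, -0.6, -2.6]
gripper_width: 0.174
time_s: 7.52
tcp_pos: [0.568, 0.0129, 0.0565]
ee_rot: [[0.015, -1.0, -0.0], [-1.0, -0.015, -0.0], [0.0, 0.0, -1.0]]
wrist_force: [0.6, -0.7, -3.5]
gripper_width: 0.173
```

```bash
python3 -m crank '[{"linear":[-0.002,0,0],"delta_rot":[0,0,0],"gripper":0},{"linear":[-0.002,0,0],"delta_rot":[0,0,0],"gripper":0}]'
python3 - <<'E'
from h import *
from station import r
s=r.sense();print(s["tcp_pos"],s["wrist_force"],s["moment"])
E
```

```text
time_s: 7.78
tcp_pos: [0.568, 0.0168, 0.0566]
ee_rot: [[0.015, -1.0, 0.0], [-1.0, -0.015, 0.0], [-0.0, -0.0, -1.0]]
wrist_force: [0.6, 0.5, -3.1]
gripper_width: 0.173
[0.56801063 0.01684257 0.05655968] [ 0.58983358  0.50823133 -3.06314123] [0.03734962 0.08455685 0.0086478 ]
```

```bash
python3 -m crank '[{"linear":[-0.003,0,0],"delta_rot":[0,0,0],"gripper":0},{"linear":[-0.003,0,0],"delta_rot":[0,0,0],"gripper":0},{"linear":[-0.003,0,0],"delta_rot":[0,0,0],"gripper":0}]'
python3 -m crank '[{"linear":[-0.003,0,0],"delta_rot":[0,0,0],"gripper":0},{"linear":[-0.003,0,0],"delta_rot":[0,0,0],"gripper":0},{"linear":[-0.003,0,0],"delta_rot":[0,0,0],"gripper":0}]'
python3 - <<'E'
from h import *
from station import capture,r
for n in("scene","side"):
    c=capture(n);pickle.dump(c,open(f"pics/{n}3.pkl","wb"));im=c["img"]
    x,y,w,h,k=(310,260,180,130,4.4) if n=="scene" else (180,190,110,140,4.2)
    cv2.imwrite(f"pics/{n}3.png",cv2.resize(im[y:y+h,x:x+w],None,fx=k,fy=k,interpolation=cv2.INTER_CUBIC))
s=r.sense();print(s["tcp_pos"],s["wrist_force"],s["moment"])
E
```

```text
time_s: 8.15
tcp_pos: [0.5678, 0.0259, 0.0565]
ee_rot: [[0.015, -1.0, -0.0], [-1.0, -0.015, -0.0], [0.0, 0.0, -1.0]]
wrist_force: [-0.2, 0.6, -3.9]
gripper_width: 0.172
time_s: 8.52
tcp_pos: [0.5677, 0.0349, 0.0566]
ee_rot: [[0.015, -1.0, 0.0], [-1.0, -0.015, 0.0], [-0.0, -0.0, -1.0]]
wrist_force: [-0.0, -0.4, -3.1]
gripper_width: 0.175
[0.56776506 0.03502107 0.05657269] [ 0.21930771  0.28454148 -3.57639137] [ 0.02729218  0.0778551  -0.0476351 ]
```

View pics/scene3.png

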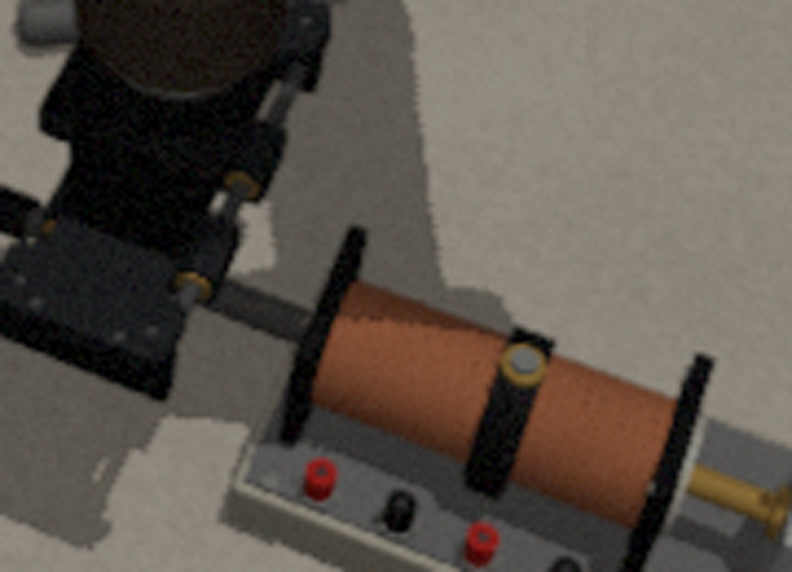

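View pics/side3.png

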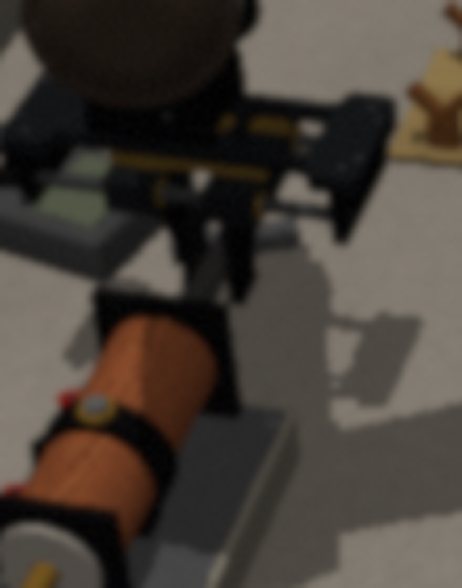

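The core is in the bore, with its nose about 30 mm in and no side forces. I'll continue to about 75 mm.

```bash
python3 -m crank '[{"linear":[-0.004,0,0],"delta_rot":[0,0,0],"gripper":0},{"linear":[-0.004,0,0],"delta_rot":[0,0,0],"gripper":0},{"linear":[-0.004,0,0],"delta_rot":[0,0,0],"gripper":0},{"linear":[-0.004,0,0],"delta_rot":[0,0,0],"gripper":0}]'
python3 -m crank '[{"linear":[-0.004,0,0],"delta_rot":[0,0,0],"gripper":0},{"linear":[-0.004,0,0],"delta_rot":[0,0,0],"gripper":0},{"linear":[-0.004,0,0],"delta_rot":[0,0,0],"gripper":0},{"linear":[-0.004,0,0],"delta_rot":[0,0,0],"gripper":0}]'
```

```text
time_s: 9.12
tcp_pos: [0.5675, 0.051, 0.0566]
ee_rot: [[0.015, -1.0, 0.0], [-1.0, -0.015, 0.0], [-0.0, -0.0, -1.0]]
wrist_force: [1.0, -0.2, -3.5]
gripper_width: 0.171
time_s: 9.62
tcp_pos: [0.5672, 0.067, 0.0566]
ee_rot: [[0.015, -1.0, 0.0], [-1.0, -0.015, -0.0], [0.0, -0.0, -1.0]]
wrist_force: [-0.3, -0.5, -3.0]
gripper_width: 0.172
```

```bash
python3 -m crank '[{"linear":[-0.004,0,0],"delta_rot":[0,0,0],"gripper":0},{"linear":[-0.004,0,0],"delta_rot":[0,0,0],"gripper":0},{"linear":[-0.004,0,0],"delta_rot":[0,0,0],"gripper":0},{"linear":[0,0,0],"delta_rot":[0,0,0],"gripper":0}]'
python3 - <<'E'
from h import *
from station import r
s=r.sense();print(s["tcp_pos"],s["wrist_force"],s["moment"])
E
```

```text
time_s: 10.12
tcp_pos: [0.5671, 0.079, 0.0566]
ee_rot: [[0.015, -1.0, 0.0], [-1.0, -0.015, 0.0], [-0.0, -0.0, -1.0]]
wrist_force: [0.4, -0.2, -2.7]
gripper_width: 0.168
[0.56710927 0.07904191 0.056581  ] [ 0.43017183 -0.20733929 -2.68283805] [ 0.05129808  0.06482154 -0.00059344]
```

```bash
python3 -m crank '[{"linear":[0,0,0],"delta_rot":[0,0,0],"gripper":20},{"linear":[0,0,0],"delta_rot":[0,0,0],"gripper":25},{"linear":[0,0,0],"delta_rot":[0,0,0],"gripper":35},{"linear":[0,0,0],"delta_rot":[0,0,0],"gripper":60},{"linear":[0,0,0],"delta_rot":[0,0,0],"gripper":60},{"linear":[0,0,0],"delta_rot":[0,0,0],"gripper":60},{"linear":[0,0,0],"delta_rot":[0,0,0],"gripper":60}]'
python3 -m crank '[{"linear":[0,0,-0.04],"delta_rot":[0,0,0],"gripper":60},{"linear":[0,0,-0.06],"delta_rot":[0,0,0],"gripper":60},{"linear":[0.04,0,0],"delta_rot":[0,0,0],"gripper":60},{"linear":[0.04,0,0],"delta_rot":[0,0,0],"gripper":60},{"linear":[0,0,0],"delta_rot":[0,0,0],"gripper":60},{"linear":[0,0,0],"delta_rot":[0,0,0],"gripper":60}]'
python3 - <<'E'
from h import *
from station import capture,r
for n in("scene","side","wrist"):
    c=capture(n);pickle.dump(c,open(f"pics/{n}4.pkl","wb"));im=c["img"]
    x,y,w,h,k=(310,260,180,130,4.4) if n=="scene" else (180,190,110,140,4.2)
    cv2.imwrite(f"pics/{n}4.png",cv2.resize(im[y:y+h,x:x+w],None,fx=k,fy=k,interpolation=cv2.INTER_CUBIC) if n!="wrist" else im)
s=r.sense();print(s["tcp_pos"],s["wrist_force"],s["moment"])
E
```

```text
time_s: 11.0
tcp_pos: [0.567, 0.0787, 0.0565]
ee_rot: [[0.015, -1.0, -0.0], [-1.0, -0.015, -0.0], [0.0, 0.0, -1.0]]
wrist_force: [-0.1, -0.3, 0.3]
gripper_width: 0.59
time_s: 11.75
tcp_pos: [0.5683, -0.0012, 0.1565]
ee_rot: [[0.015, -1.0, -0.0], [-1.0, -0.015, 0.0], [-0.0, 0.0, -1.0]]
wrist_force: [-0.3, 0.2, 0.2]
gripper_width: 0.6
[ 5.68306600e-01 -4.41577101e-04  1.56428739e-01] [-0.00656043  0.31499748 -0.02063777] [0.03056772 0.10709815 0.02515102]
```

View pics/scene4.png

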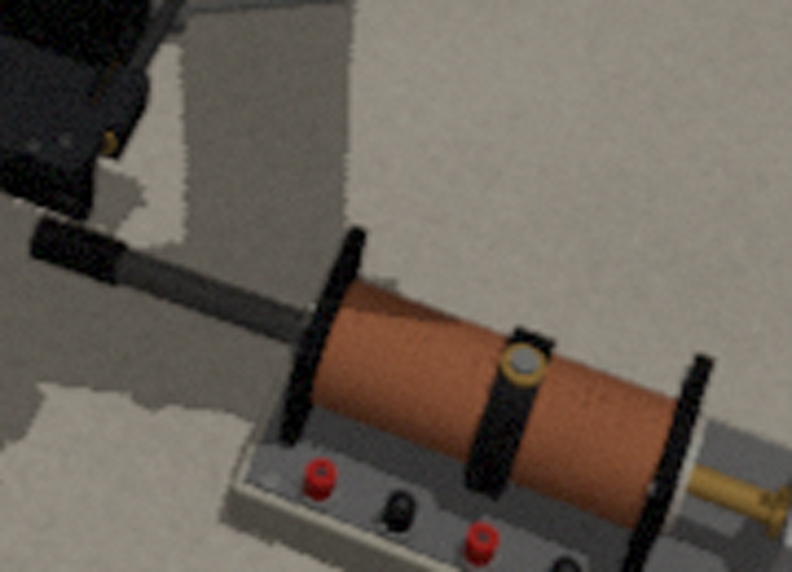

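View pics/side4.png

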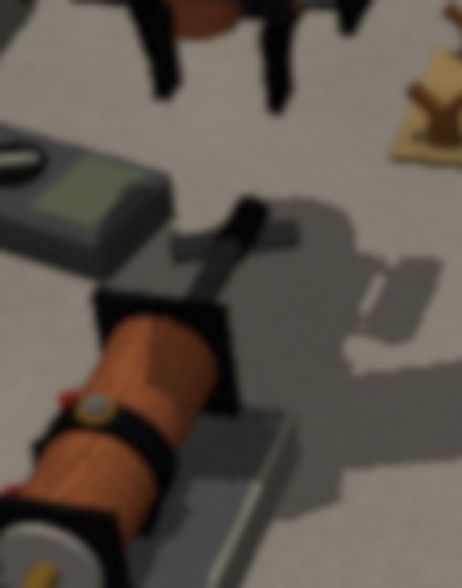

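View pics/wrist4.png

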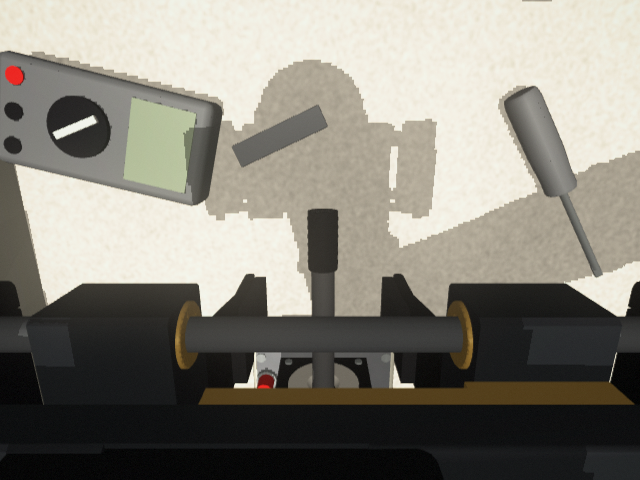

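The core stands in the bore, let go. The sleeve is visible in the wrist view at x 308–337, rows 209–272.

Run:
```python
from h import *
np.set_printoptions(precision=4,suppress=True)
w=load("wrist4");s=load("scene4");d=load("side4");g=w["img"].astype(int).sum(2)
for v in(215,230,245,260,268,290,300,355):
    i=np.where(g[v,295:350]<230)[0]+295;print(v,i.min(),i.max(),onz(w,(i.min()+i.max())/2,v,.072))
print("top tail",onz(w,322.5,209,.081),"front edge",onz(w,322.5,272,.081))
def C(x0,y0,k): return lambda x,y:(x0+(x+.5)/k-.5,y0+(y+.5)/k-.5)
S=C(310,260,4.4);D=C(180,190,4.2)
print("tail tri",tri(s,S(40,237),d,D(253,207)))
print("sleeve edge tri",tri(s,S(118,263),d,D(222,247)))
```

```text
215 308 337 [ 0.5679 -0.0186  0.072 ]
230 308 337 [ 0.5678 -0.0085  0.072 ]
245 308 337 [0.5676 0.0018 0.072 ]
260 308 337 [0.5675 0.0123 0.072 ]
268 309 336 [0.5674 0.018  0.072 ]
290 312 333 [0.5671 0.0341 0.072 ]
300 312 333 [0.567  0.0416 0.072 ]
355 312 334 [0.566  0.0849 0.072 ]
top tail [ 0.568  -0.0245  0.081 ] front edge [0.5674 0.0174 0.081 ]
tail tri (array([ 0.5693, -0.021 ,  0.0694]), np.float64(0.0021104923094294576))
sleeve edge tri (array([0.5708, 0.0181, 0.0731]), np.float64(0.002211634527937114))
```

```bash
python3 -m crank '[{"linear":[0.001,0.0005,0.04],"delta_rot":[0,0,0],"gripper":60},{"linear":[0,0,0.035],"delta_rot":[0,0,0],"gripper":60},{"linear":[0,0,0.02],"delta_rot":[0,0,0],"gripper":60},{"linear":[0,0,0.0085],"delta_rot":[0,0,0],"gripper":60},{"linear":[0,0,0],"delta_rot":[0,0,0],"gripper":60},{"linear":[0,0,0],"delta_rot":[0,0,0],"gripper":60}]'
python3 -m crank '[{"linear":[0,0,0],"delta_rot":[0,0,0],"gripper":35},{"linear":[0,0,0],"delta_rot":[0,0,0],"gripper":25},{"linear":[0,0,0],"delta_rot":[0,0,0],"gripper":0},{"linear":[0,0,0],"delta_rot":[0,0,0],"gripper":0},{"linear":[0,0,0],"delta_rot":[0,0,0],"gripper":0},{"linear":[0,0,0],"delta_rot":[0,0,0],"gripper":0},{"linear":[0,0,0],"delta_rot":[0,0,0],"gripper":0}]'
python3 - <<'E'
from station import r
s=r.sense();print(s["tcp_pos"],s["wrist_force"],s["moment"],s["gripper_width"])
E
```

```text
time_s: 12.65
tcp_pos: [0.5686, -0.0019, 0.0541]
ee_rot: [[0.016, -1.0, 0.002], [-1.0, -0.016, 0.0], [-0.0, -0.002, -1.0]]
wrist_force: [0.7, 0.3, -0.1]
gripper_width: 0.6
time_s: 13.52
tcp_pos: [0.5678, -0.0023, 0.0531]
ee_rot: [[0.015, -1.0, 0.0], [-1.0, -0.015, -0.0], [0.0, -0.0, -1.0]]
wrist_force: [-0.4, 0.7, 0.2]
gripper_width: 0.22
[ 0.56783404 -0.00232003  0.05306491] [-0.44453419  0.67343502  0.16250554] [-0.02622997  0.0143736  -0.04884179] 0.22008562814354074
```

```bash
python3 -m crank '[{"linear":[0,0,-0.001],"delta_rot":[0,0.009,0],"gripper":0},{"linear":[0,0,-0.001],"delta_rot":[0,0.009,0],"gripper":0},{"linear":[0,0,-0.001],"delta_rot":[0,0.01,0],"gripper":0},{"linear":[0,0,0],"delta_rot":[0,0,0],"gripper":0},{"linear":[0,0,0],"delta_rot":[0,0,0],"gripper":0}]'
python3 - <<'E'
from h import *
from station import capture,r
for n in("scene","side"):
    c=capture(n);pickle.dump(c,open(f"pics/{n}5.pkl","wb"));im=c["img"]
    x,y,w,h,k=(290,260,200,130,4) if n=="scene" else (180,190,110,140,4.2)
    cv2.imwrite(f"pics/{n}5.png",cv2.resize(im[y:y+h,x:x+w],None,fx=k,fy=k,interpolation=cv2.INTER_CUBIC))
s=r.sense();print(s["tcp_pos"],s["ee_rot"],s["wrist_force"],s["moment"])
E
```

```text
time_s: 14.15
tcp_pos: [0.5676, -0.0023, 0.056]
ee_rot: [[0.015, -1.0, 0.0], [-0.999, -0.015, -0.028], [0.028, 0.0, -1.0]]
wrist_force: [0.8, -1.5, -0.9]
gripper_width: 0.221
[ 0.56763526 -0.00227599  0.05594768] [[ 1.48939070e-02 -9.99889075e-01  9.42856826e-05]
 [-9.99498365e-01 -1.48907229e-02 -2.79514679e-02]
 [ 2.79497714e-02  3.22068178e-04 -9.99609277e-01]] [-0.14654894 -1.38667172 -1.62570538] [-0.23444617  0.04968189 -0.03503713]
```

View pics/scene5.png

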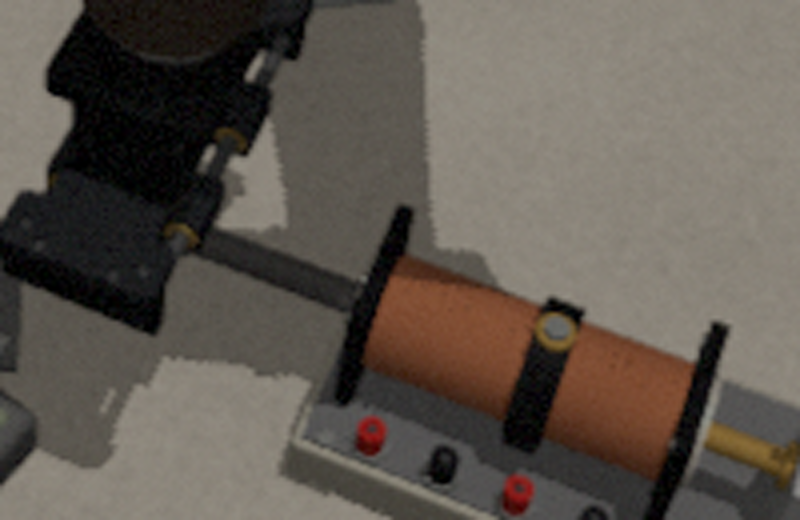

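View pics/side5.png

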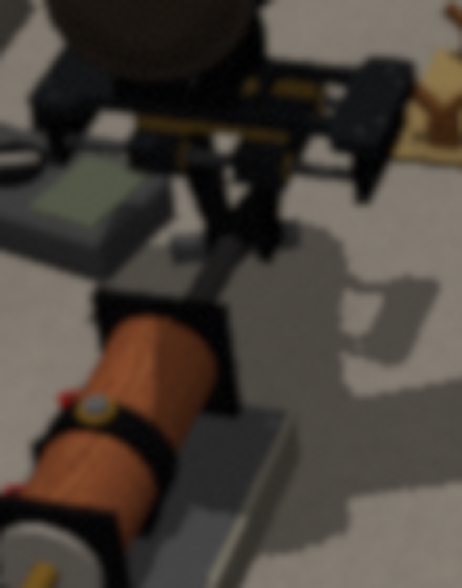

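```bash
python3 -m crank '[{"linear":[-0.002,0,-0.00006],"delta_rot":[0,0,0],"gripper":0},{"linear":[-0.002,0,-0.00006],"delta_rot":[0,0,0],"gripper":0},{"linear":[-0.002,0,-0.00006],"delta_rot":[0,0,0],"gripper":0}]'
python3 -m crank '[{"linear":[-0.002,0,-0.00006],"delta_rot":[0,0,0],"gripper":0},{"linear":[-0.002,0,-0.00006],"delta_rot":[0,0,0],"gripper":0},{"linear":[-0.002,0,-0.00006],"delta_rot":[0,0,0],"gripper":0}]'
python3 - <<'E'
from station import r
s=r.sense();print(s["tcp_pos"],s["wrist_force"],s["moment"],s["gripper_width"])
E
```

```text
time_s: 14.62
tcp_pos: [0.5676, 0.0038, 0.0561]
ee_rot: [[0.015, -1.0, 0.0], [-0.999, -0.015, -0.028], [0.028, 0.0, -1.0]]
wrist_force: [1.3, -2.1, -0.5]
gripper_width: 0.218
time_s: 15.0
tcp_pos: [0.5676, 0.0099, 0.0561]
ee_rot: [[0.015, -1.0, 0.0], [-0.999, -0.015, -0.028], [0.028, -0.0, -1.0]]
wrist_force: [-0.7, -2.6, 0.1]
gripper_width: 0.219
[0.56760148 0.00988294 0.05612181] [-0.66433496 -2.60406863  0.12693328] [-0.52210155  0.03634515 -0.02426653] 0.21853360266440355
```

```bash
python3 -m crank '[{"linear":[0,0,-0.0008],"delta_rot":[0,0,0],"gripper":0},{"linear":[0,0,0],"delta_rot":[0,0,0],"gripper":0}]'
python3 -c '
from station import r
s=r.sense();print(s["tcp_pos"],s["wrist_force"],s["moment"])'
python3 -m crank '[{"linear":[-0.0015,0,-0.00004],"delta_rot":[0,0,0],"gripper":0},{"linear":[-0.0015,0,-0.00004],"delta_rot":[0,0,0],"gripper":0}]'
python3 -c '
from station import r
s=r.sense();print(s["tcp_pos"],s["wrist_force"],s["moment"])'
```

```text
time_s: 15.25
tcp_pos: [0.5677, 0.0101, 0.0569]
ee_rot: [[0.015, -1.0, 0.001], [-1.0, -0.015, -0.028], [0.028, -0.0, -1.0]]
wrist_force: [1.3, 0.3, -0.8]
gripper_width: 0.22
[0.56768445 0.01012292 0.05688637] [ 1.32087789  0.28082709 -0.80223644] [0.09162948 0.10574398 0.01274983]
time_s: 15.5
tcp_pos: [0.5676, 0.0127, 0.0569]
ee_rot: [[0.015, -1.0, 0.0], [-0.999, -0.015, -0.028], [0.028, 0.0, -1.0]]
wrist_force: [-0.3, -2.1, -0.7]
gripper_width: 0.221
[0.5675503  0.01266052 0.05689478] [-0.3119281  -2.09488927 -0.67246225] [-0.43387635 -0.0011285  -0.04574991]
```

```bash
python3 -m crank '[{"linear":[-0.0015,0,-0.00004],"delta_rot":[0,0,0],"gripper":0},{"linear":[-0.0015,0,-0.00004],"delta_rot":[0,0,0],"gripper":0}]'
python3 -m crank '[{"linear":[-0.0015,0,-0.00004],"delta_rot":[0,0,0],"gripper":0},{"linear":[-0.0015,0,-0.00004],"delta_rot":[0,0,0],"gripper":0}]'
python3 -c '
from station import r
s=r.sense();print(s["tcp_pos"],s["wrist_force"],s["moment"])'
```

```text
time_s: 15.75
tcp_pos: [0.5674, 0.0153, 0.057]
ee_rot: [[0.015, -1.0, 0.0], [-0.999, -0.015, -0.029], [0.029, 0.0, -1.0]]
wrist_force: [0.8, -6.1, 0.7]
gripper_width: 0.219
time_s: 16.0
tcp_pos: [0.5673, 0.0175, 0.0572]
ee_rot: [[0.015, -1.0, -0.0], [-0.999, -0.015, -0.03], [0.03, 0.001, -1.0]]
wrist_force: [1.2, -8.8, 1.7]
gripper_width: 0.22
[0.56730718 0.01752131 0.05724234] [ 1.22180462 -8.76523683  1.72909035] [-2.50676662 -0.22473076 -0.03749425]
```

```bash
python3 -m crank '[{"linear":[-0.0015,0,-0.00004],"delta_rot":[0,0,0],"gripper":0},{"linear":[-0.0015,0,-0.00004],"delta_rot":[0,0,0],"gripper":0}]'
python3 -c '
from station import r
s=r.sense();print(s["tcp_pos"],s["wrist_force"],s["moment"])'
```

```text
time_s: 16.25
tcp_pos: [0.5672, 0.0201, 0.0574]
ee_rot: [[0.015, -1.0, -0.001], [-0.999, -0.015, -0.03], [0.03, 0.001, -1.0]]
wrist_force: [1.1, -8.6, 1.6]
gripper_width: 0.221
[0.56720653 0.02013081 0.05735056] [ 1.08152656 -8.61955525  1.55567083] [-2.38589691 -0.23041554 -0.07631539]
```

```bash
python3 -m crank '[{"linear":[-0.0015,0,-0.00004],"delta_rot":[0,0,0],"gripper":0},{"linear":[-0.0015,0,-0.00004],"delta_rot":[0,0,0],"gripper":0}]'
python3 -m crank '[{"linear":[-0.0015,0,-0.00004],"delta_rot":[0,0,0],"gripper":0},{"linear":[-0.0015,0,-0.00004],"delta_rot":[0,0,0],"gripper":0}]'
python3 - <<'E'
from h import *
from station import capture,r
for n in("scene","wrist"):
    c=capture(n);pickle.dump(c,open(f"pics/{n}6.pkl","wb"));im=c["img"]
    x,y,w,h,k=(290,260,200,130,4)
    cv2.imwrite(f"pics/{n}6.png",cv2.resize(im[y:y+h,x:x+w],None,fx=k,fy=k,interpolation=cv2.INTER_CUBIC) if n!="wrist" else im)
s=r.sense();print(s["tcp_pos"],s["wrist_force"],s["moment"])
E
```

```text
time_s: 16.5
tcp_pos: [0.5671, 0.0226, 0.0574]
ee_rot: [[0.015, -1.0, -0.001], [-0.999, -0.015, -0.031], [0.031, 0.001, -1.0]]
wrist_force: [1.0, -9.9, 2.6]
gripper_width: 0.219
time_s: 16.75
tcp_pos: [0.5671, 0.0259, 0.0576]
ee_rot: [[0.015, -1.0, -0.001], [-0.999, -0.015, -0.031], [0.031, 0.001, -1.0]]
wrist_force: [0.6, -9.2, 2.8]
gripper_width: 0.222
[0.56724612 0.02634232 0.05757839] [ 0.23868943 -7.43847917  2.82173023] [-2.13869082 -0.00316233 -0.04058526]
```

View pics/scene6.png

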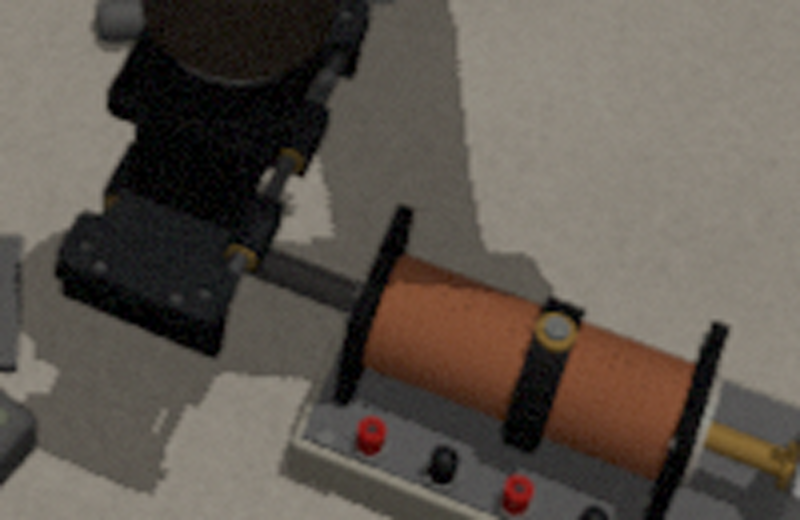

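View pics/wrist6.png

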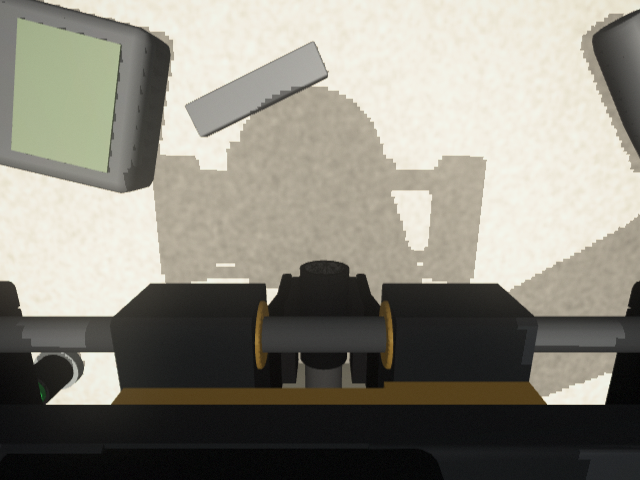

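```bash
python3 - <<'E'
from h import *
w=load("wrist6");print(onz(w,325,261.5,.084),onz(w,325,275,.064))
E
python3 -m crank '[{"linear":[0,0,-0.0007],"delta_rot":[0,0,0],"gripper":0},{"linear":[0,0,0],"delta_rot":[0,0,0],"gripper":0}]'
python3 -c '
from station import r
s=r.sense();print(s["tcp_pos"],s["wrist_force"],s["moment"])'
```

```text
[0.56572009 0.00200647 0.084     ] [0.56543626 0.01447584 0.064     ]
time_s: 17.1
tcp_pos: [0.5672, 0.0265, 0.0579]
ee_rot: [[0.015, -1.0, -0.0], [-0.999, -0.015, -0.03], [0.03, 0.001, -1.0]]
wrist_force: [1.1, -7.2, 1.8]
gripper_width: 0.219
[0.56719049 0.02651411 0.05793732] [ 1.08424475 -7.1584622   1.79940923] [-2.04022702 -0.17539235 -0.07020629]
```

```bash
python3 -m crank '[{"linear":[-0.0015,0,-0.00004],"delta_rot":[0,0,0],"gripper":0},{"linear":[-0.0015,0,-0.00004],"delta_rot":[0,0,0],"gripper":0}]'
python3 -m crank '[{"linear":[-0.0015,0,-0.00004],"delta_rot":[0,0,0],"gripper":0},{"linear":[-0.0015,0,-0.00004],"delta_rot":[0,0,0],"gripper":0}]'
python3 -c '
from station import r
s=r.sense();print(s["tcp_pos"],s["wrist_force"],s["moment"])'
```

```text
time_s: 17.35
tcp_pos: [0.5671, 0.0291, 0.058]
ee_rot: [[0.015, -1.0, -0.001], [-0.999, -0.015, -0.03], [0.03, 0.001, -1.0]]
wrist_force: [0.9, -9.2, 3.0]
gripper_width: 0.221
time_s: 17.6
tcp_pos: [0.567, 0.0321, 0.0581]
ee_rot: [[0.015, -1.0, -0.001], [-0.999, -0.015, -0.03], [0.03, 0.001, -1.0]]
wrist_force: [1.2, -8.2, 1.7]
gripper_width: 0.222
[0.56704687 0.03208986 0.05805987] [ 1.2225942  -8.2425461   1.65786396] [-2.57267978 -0.28098039 -0.049687  ]
```

```bash
python3 -m crank '[{"linear":[-0.0013,0,-0.00004],"delta_rot":[0,0,0],"gripper":0},{"linear":[-0.0013,0,-0.00004],"delta_rot":[0,0,0],"gripper":0}]'|egrep 'pos|force'
python3 -c '
from station import r
s=r.sense();print(s["tcp_pos"],s["wrist_force"],s["moment"])'
```

```text
tcp_pos: [0.567, 0.0347, 0.0581]
wrist_force: [1.7, -9.2, 1.6]
[0.56704735 0.0346838  0.05807445] [ 1.74548234 -9.17217905  1.57091778] [-2.67704076 -0.248273   -0.05586193]
```

```bash
python3 -m crank '[{"linear":[-0.0013,0,-0.00004],"delta_rot":[0,0,0],"gripper":0},{"linear":[-0.0013,0,-0.00004],"delta_rot":[0,0,0],"gripper":0}]'|egrep 'pos|force'
python3 -c '
from station import r
s=r.sense();print(s["tcp_pos"],s["wrist_force"],s["moment"])'
```

```text
tcp_pos: [0.567, 0.0372, 0.0581]
wrist_force: [1.3, -9.4, 1.4]
[0.56703396 0.03724912 0.05810216] [ 1.2639751  -9.40018284  1.44373301] [-2.70966931 -0.33374582 -0.06767124]
```

```bash
python3 -m crank '[{"linear":[-0.0013,0,-0.00004],"delta_rot":[0,0,0],"gripper":0},{"linear":[-0.0013,0,-0.00004],"delta_rot":[0,0,0],"gripper":0}]'|egrep 'pos|force'
python3 -c '
from station import r
s=r.sense();print(s["tcp_pos"],s["wrist_force"],s["moment"])'
```

```text
tcp_pos: [0.567, 0.0399, 0.0581]
wrist_force: [0.2, -9.3, 1.4]
[0.56704072 0.03985625 0.05814408] [ 0.19895682 -9.30954404  1.35559524] [-2.74671225 -0.32347363  0.03799475]
```

```bash
python3 -m crank '[{"linear":[-0.0013,0,-0.00004],"delta_rot":[0,0,0],"gripper":0},{"linear":[-0.0013,0,-0.00004],"delta_rot":[0,0,0],"gripper":0}]'|egrep 'pos|force'
python3 -c '
from station import r
s=r.sense();print(s["moment"])'
```

```text
tcp_pos: [0.567, 0.0424, 0.0581]
wrist_force: [0.9, -9.2, 2.0]
[-2.73761307 -0.35640132 -0.03695109]
```

```bash
python3 -m crank '[{"linear":[-0.0013,0,-0.00004],"delta_rot":[0,0,0],"gripper":0},{"linear":[-0.0013,0,-0.00004],"delta_rot":[0,0,0],"gripper":0}]'|egrep 'pos|force'
python3 -c '
from station import r
s=r.sense();print(s["moment"])'
```

```text
tcp_pos: [0.567, 0.045, 0.0582]
wrist_force: [2.1, -8.8, 3.1]
[-2.75922438 -0.35785668  0.007186  ]
```

```bash
python3 -m crank '[{"linear":[-0.0013,0,-0.00004],"delta_rot":[0,0,0],"gripper":0},{"linear":[-0.0013,0,-0.00004],"delta_rot":[0,0,0],"gripper":0}]'|egrep 'pos|force'
python3 -c '
from station import r
s=r.sense();print(s["moment"])'
```

```text
tcp_pos: [0.567, 0.0476, 0.0582]
wrist_force: [1.8, -9.4, 3.1]
[-2.73611226 -0.32495574 -0.0126904 ]
```

Run:
```python
from h import *
from station import capture,r
for n in("scene","wrist"):
    c=capture(n);pickle.dump(c,open(f"pics/{n}7.pkl","wb"));im=c["img"]
    x,y,w,h,k=(290,260,200,130,4)
    cv2.imwrite(f"pics/{n}7.png",cv2.resize(im[y:y+h,x:x+w],None,fx=k,fy=k,interpolation=cv2.INTER_CUBIC) if n!="wrist" else im[220:420,220:430].repeat(3,0).repeat(3,1))
s=r.sense();print(s["tcp_pos"],s["wrist_force"],s["moment"])
```

```text
[0.56707246 0.04802106 0.05817661] [ 0.7727524  -7.07520411  2.73184768] [-2.08638252 -0.21166648 -0.02658195]
```

View pics/wrist7.png

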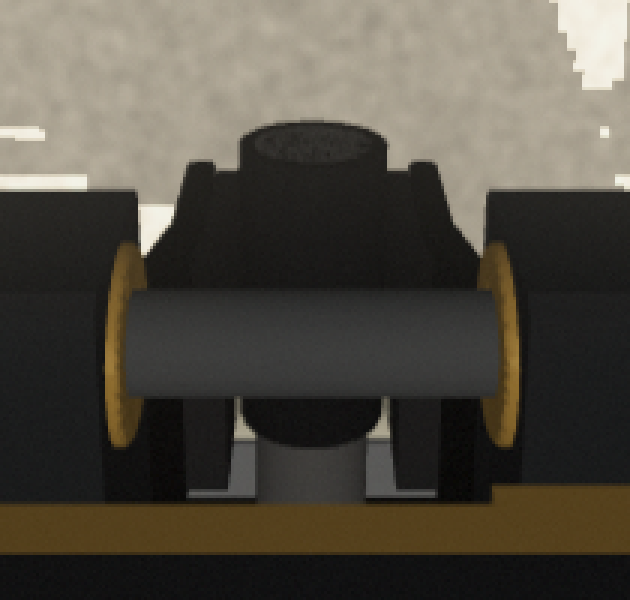

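View pics/scene7.png

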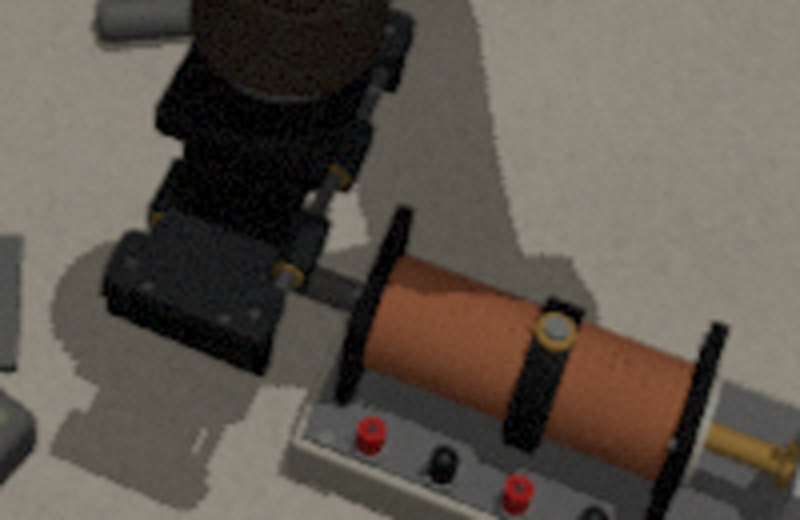

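There is no slip: the tail edge is still at row 261 in the wrist view. The nose is about 122 mm in, so I keep creeping.

```bash
python3 -m crank '[{"linear":[-0.0013,0,-0.00004],"delta_rot":[0,0,0],"gripper":0},{"linear":[-0.0013,0,-0.00004],"delta_rot":[0,0,0],"gripper":0}]'|egrep 'pos|force'
python3 -c '
from station import r
s=r.sense();print(s["moment"])'
```

```text
tcp_pos: [0.567, 0.0503, 0.0582]
wrist_force: [1.2, -10.4, 1.2]
[-2.88583879 -0.40997948 -0.04985772]
```

```bash
python3 -m crank '[{"linear":[-0.0013,0,-0.00004],"delta_rot":[0,0,0],"gripper":0},{"linear":[-0.0013,0,-0.00004],"delta_rot":[0,0,0],"gripper":0}]'|egrep 'pos|force'
python3 -c '
from station import r
s=r.sense();print(s["moment"])'
```

```text
tcp_pos: [0.5669, 0.0523, 0.0582]
wrist_force: [2.2, -11.4, 1.2]
[-3.30754966 -0.60114418 -0.06906918]
```

Buffer met. One row per call from here.

```bash
python3 -m crank '[{"linear":[-0.0013,0,-0.00004],"delta_rot":[0,0,0],"gripper":0}]'|egrep 'pos|force'
python3 -c '
from station import r
s=r.sense();print(s["moment"])'
```

```text
tcp_pos: [0.5669, 0.0534, 0.0582]
wrist_force: [2.7, -11.7, 2.6]
[-3.40283589 -0.5936214   0.05648614]
```

```bash
python3 -m crank '[{"linear":[-0.0013,0,-0.00004],"delta_rot":[0,0,0],"gripper":0}]'|egrep 'pos|force'
python3 -c '
from station import r
s=r.sense();print(s["moment"])'
```

```text
tcp_pos: [0.5669, 0.0546, 0.0582]
wrist_force: [3.3, -12.4, 2.6]
[-3.5899452  -0.63989386  0.01778204]
```

```bash
python3 -m crank '[{"linear":[-0.0013,0,-0.00004],"delta_rot":[0,0,0],"gripper":0}]'|egrep 'pos|force'
python3 -c '
from station import r
s=r.sense();print(s["moment"])'
```

```text
tcp_pos: [0.5669, 0.0558, 0.0582]
wrist_force: [3.3, -13.5, 2.5]
[-3.78939158 -0.71744646 -0.06489282]
```

```bash
python3 -m crank '[{"linear":[-0.001,0,-0.00003],"delta_rot":[0,0,0],"gripper":0}]'|egrep 'pos|force'
python3 -c '
from station import r
s=r.sense();print(s["moment"])'
```

```text
tcp_pos: [0.5668, 0.0565, 0.0582]
wrist_force: [3.6, -15.3, 1.3]
[-4.67605561 -0.99197428 -0.05152096]
```

Solid: the push is about 16 N. Letting go, then backing off upward.

```bash
python3 -m crank '[{"linear":[0,0,0],"delta_rot":[0,0,0],"gripper":0}]'|egrep 'pos|force'
python3 -m crank '[{"linear":[0,0,0],"delta_rot":[0,0,0],"gripper":60},{"linear":[0,0,0],"delta_rot":[0,0,0],"gripper":60},{"linear":[0,0,0],"delta_rot":[0,0,0],"gripper":60},{"linear":[0,0,0],"delta_rot":[0,0,0],"gripper":60},{"linear":[0,0,0],"delta_rot":[0,0,0],"gripper":60}]'
python3 - <<'E'
from h import *
from station import capture,r
c=capture("wrist");pickle.dump(c,open("pics/wrist8.pkl","wb"));cv2.imwrite("pics/wrist8.png",c["img"][220:420,220:430].repeat(3,0).repeat(3,1))
E
```

```text
tcp_pos: [0.5668, 0.0564, 0.0582]
wrist_force: [3.2, -13.3, 2.2]
time_s: 20.95
tcp_pos: [0.5669, 0.0598, 0.0576]
ee_rot: [[0.015, -1.0, 0.0], [-0.999, -0.015, -0.028], [0.028, -0.0, -1.0]]
wrist_force: [0.3, 0.3, -0.1]
gripper_width: 0.587
```

View pics/wrist8.png

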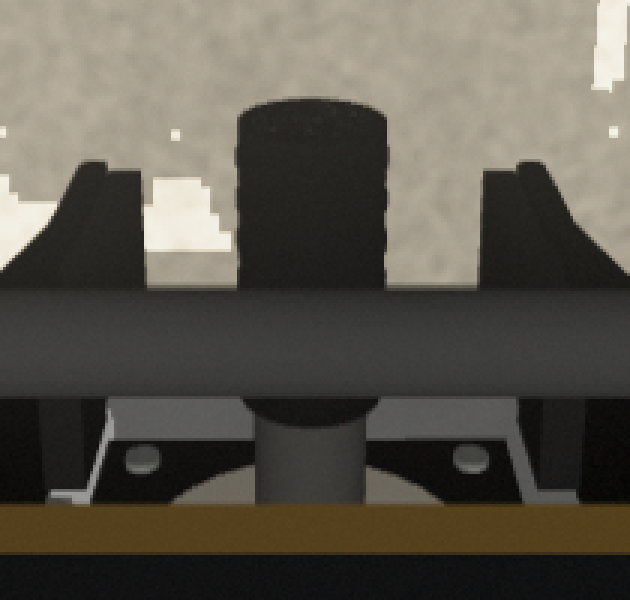

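Run:
```python
from h import *
for n,v in(("wrist6",261),("wrist7",260.7),("wrist8",253.0)):
    w=load(n);g=w["img"].astype(int).sum(2)
    col=g[240:275,323:327].mean(1); k=np.where(col<250)[0][0]+240
    f=k-1+(col[k-241]-250)/(col[k-241]-col[k-240]); print(n,k,f,onz(w,325,f,.0845)[1],col[k-242-0+0-0:k-236-0].astype(int) if 0 else "")
```

```text
wrist6 261 260.15238095238095 0.0013248379374551644 
wrist7 261 260.14925373134326 0.023219489934753153 
wrist8 253 252.5198135198135 0.03192144904944312
```

```bash
python3 -m crank '[{"linear":[0,0,-0.02],"delta_rot":[0,0,0],"gripper":60},{"linear":[0,0,-0.04],"delta_rot":[0,0,0],"gripper":60},{"linear":[0.02,0,-0.05],"delta_rot":[0,0,0],"gripper":60},{"linear":[0.04,0,-0.01],"delta_rot":[0,0,0],"gripper":60},{"linear":[0.04,0,0],"delta_rot":[0,0,0],"gripper":60},{"linear":[0,0,0],"delta_rot":[0,0,0],"gripper":60},{"linear":[0,0,0],"delta_rot":[0,0,0],"gripper":60}]'
python3 - <<'E'
from h import *
from station import capture,r
for n in("scene","side","wrist"):
    c=capture(n);pickle.dump(c,open(f"pics/{n}9.pkl","wb"));im=c["img"]
    x,y,w,h,k=(200,200,290,200,2.7) if n=="scene" else (180,170,170,160,3.5)
    cv2.imwrite(f"pics/{n}9.png",cv2.resize(im[y:y+h,x:x+w],None,fx=k,fy=k,interpolation=cv2.INTER_CUBIC) if n!="wrist" else im)
w=load("wrist9");g=w["img"].astype(int).sum(2)
E
```

```text
time_s: 21.88
tcp_pos: [0.5682, -0.037, 0.1802]
ee_rot: [[0.015, -1.0, 0.0], [-1.0, -0.015, -0.028], [0.028, 0.0, -1.0]]
wrist_force: [0.4, 0.1, 0.9]
gripper_width: 0.603
```

View pics/scene9.png

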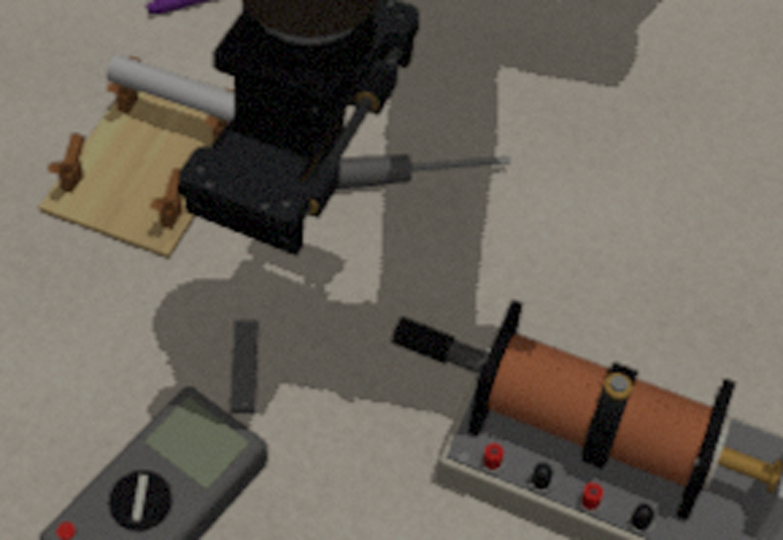

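View pics/side9.png

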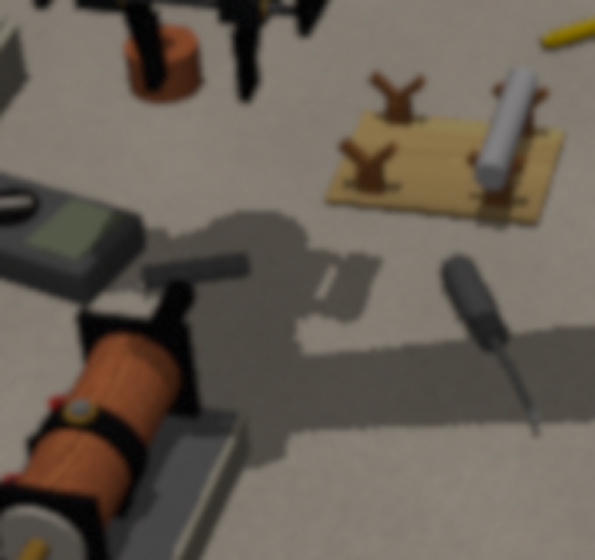

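View pics/wrist9.png

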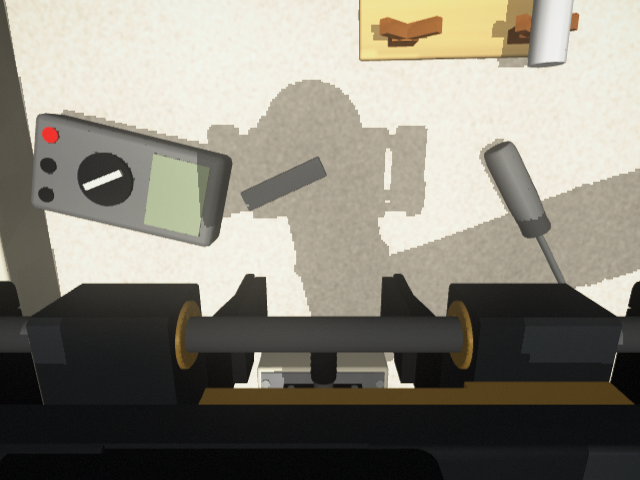

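Run:
```python
from h import *
s=load("scene9");d=load("side9")
def C(x0,y0,k): return lambda x,y:(x0+(x+.5)/k-.5,y0+(y+.5)/k-.5)
print(tri(s,C(200,200,2.7)(398,331),d,C(180,170,3.5)(182,289)),onz(s,*C(200,200,2.7)(398,331),.074),onz(load("scene4"),*C(310,260,4.4)(40,237),.070))
from station import workorder
workorder.finish_job()
```

```text
(array([0.56716146, 0.03757661, 0.07549931]), np.float64(0.0029660057451117708)) [0.56750835 0.03841063 0.074     ] [ 0.57055018 -0.01994168  0.07      ]
the job is handed in; nothing more can be done
```

The core is home against the end stop and let go, and I handed the job in at about 22 s of the 69 s allowed. The hand-in gives no verdict.

- **First grasp:** I lifted the core by the middle of its shaft and started it nose first into the bore. I let go with the nose about 74 mm in.
- **Second grasp:** I took it again by the tail sleeve, raised and levelled the tail, and pushed on slowly. The plunger drag was about 9 N. The buffer met the nose at roughly 124 mm, and it went solid about 6 mm further on. I stopped there at a push of 15–16 N.

**Last checks:**
- **Position:** after release the tail was at y ≈ 0.038 m, within about 1 mm of where the push ended, so I saw no rebound. That puts the nose about 132 mm in.
- **Line:** the core is in line with the bore in both views.
- **Spare core:** it is still in its rest.
- **Robot:** the gripper is open and well clear of everything.

**What was off or not measured:**
- **Buffer force:** I inferred it from the push and the core's position, not from a direct measurement.
- **Side force:** a side force of about 3 N showed on the wrist at the end of the push and went to zero on release.
- **Tool jump:** the open fingers sprang forward 3.4 mm on release, and the core did not move with them.
- **Camera agreement:** the two camera views disagreed by about 3 mm on the tail.

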